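# Gauge the bearing collars and sort them by fit

## Task

Take the stepped plug gauge from its stand and try it in the bore of each collar on the back rail, left, then middle, then right, lowering it straight until it stops. With the gauge alone, never touching a collar with the hand, slide the good collar (only the thin step enters) right into the left bay and the worn one (both steps enter) right into the right bay, and leave the tight one (nothing enters) at its place. Hang the gauge back in its stand, and leave the salt shaker and the squeeze bottle undisturbed.

Things in the scene. Friction and masses are not known exactly. Their poses are not given: they have to be found in the camera images.
- collar_a_mouth (a point): One of three loose collars, outwardly identical: aluminium, round, upright; base flange 84 mm across and 4 mm thick, hub 64 mm across, 45 mm high in all, about 0.35 kg, with a straight bore from the top down to a 4 mm floor. This point is the centre of the bore's top mouth, 45 mm above the underside; z is the bore's axis, up. The three bores are 26 mm (tight), 33 mm (good) and 41 mm (worn); which collar has which, and which stands where, must be found by trying the gauge.
- collar_b_mouth (a point): One of three loose collars, outwardly identical: aluminium, round, upright; base flange 84 mm across and 4 mm thick, hub 64 mm across, 45 mm high in all, about 0.35 kg, with a straight bore from the top down to a 4 mm floor. This point is the centre of the bore's top mouth, 45 mm above the underside; z is the bore's axis, up. The three bores are 26 mm (tight), 33 mm (good) and 41 mm (worn); which collar has which, and which stands where, must be found by trying the gauge.
- collar_c_mouth (a point): One of three loose collars, outwardly identical: aluminium, round, upright; base flange 84 mm across and 4 mm thick, hub 64 mm across, 45 mm high in all, about 0.35 kg, with a straight bore from the top down to a 4 mm floor. This point is the centre of the bore's top mouth, 45 mm above the underside; z is the bore's axis, up. The three bores are 26 mm (tight), 33 mm (good) and 41 mm (worn); which collar has which, and which stands where, must be found by trying the gauge.
- collar_a: The same collar; origin at the centre of its underside, z up.
- collar_b: The same collar; origin at the centre of its underside, z up.
- collar_c: The same collar; origin at the centre of its underside, z up.
- gauge_handle (a point): Stepped plug gauge, loose, upright, nose down, 110 mm long, 0.25 kg. This point is the centre of its grey handle, a square bar 26 x 26 mm and 66 mm long, 77 mm above the nose; x and y are square to the handle's flats, z up along the gauge.
- gauge_tip (a point): Centre of the end face of the gauge's nose. From the nose upward: thin step 30 mm across and 22 mm long (its first 3 mm bevelled from 24 mm), thick step 36 mm across and 16 mm long, stop disc 54 mm across and 6 mm thick, then the handle. In the tight bore the nose stops about 1 mm below the mouth, in the good bore 22 mm below (thick step on the rim), in the worn bore 38 mm below (disc on the rim).
- gauge: The gauge; origin at the centre of the nose's end face, z up along the gauge.
- stand_mouth (a point): Gauge stand, fixed, a black tube 50 mm high, 70 mm across (foot 84 mm), with an upright bore of 44 mm. This point is the centre of its top mouth. The gauge hangs in it by the stop disc, nose 38 mm below the mouth (12 mm above the table). It stands to the left or right of the rail.
- place_left (a point): Left place before the back rail, on the table; a collar stands with its centre within 7 mm of it. The rail is a fixed steel angle along y, 340 mm long and 30 mm high, its front face 49 mm behind the three places; its x axis points away from the robot, its y axis to the left. The places are 120 mm apart.
- place_middle (a point): Middle place before the back rail, as place_left.
- place_right (a point): Right place before the back rail, as place_left.
- bay_left: Left bay, fixed: three steel fences 18 mm high on the bare table round a clear square of 120 x 120 mm. Origin at the middle of the square, on the table. Fences at its -x, +x and +y sides; open at its -y side, to the right. For the good collar.
- bay_right: Right bay, fixed, as the left one but fenced at -x, +x and -y; open at its +y side, to the left. For the worn collar.
- salt: Bystander, stands loose on the table, not to be disturbed. Origin under its centre. Salt shaker, 44 mm across, 90 mm high, at the other side of the rail from the stand.
- bottle: Bystander, stands loose on the table, not to be disturbed. Origin under its centre. Squeeze bottle, 50 mm across, 196 mm high, at the right.
Not all that is in view belongs to the job. Leave any brown look-alike of the gauge alone.

How it is judged:
On the way, in this order (a step that is already met when the one before it is completed fails the run):
1. the gauge is lowered into the collar at the left place until it stops (((horizontal distance between collar_a_mouth and place_left below 0.03 m and horizontal distance between gauge_tip and collar_a_mouth below 0.006 m and z of gauge_tip in the frame of collar_a_mouth between -0.004 and 0.001 m and angle between gauge_tip's own z axis and vertical below 0.12 rad and contact force between gauge and collar_a above 0.5 N) or (horizontal distance between collar_b_mouth and place_left below 0.03 m and horizontal distance between gauge_tip and collar_b_mouth below 0.006 m and z of gauge_tip in the frame of collar_b_mouth between -0.026 and -0.019 m and angle between gauge_tip's own z axis and vertical below 0.12 rad) or (horizontal distance between collar_c_mouth and place_left below 0.03 m and horizontal distance between gauge_tip and collar_c_mouth below 0.006 m and z of gauge_tip in the frame of collar_c_mouth between -0.041 and -0.034 m and angle between gauge_tip's own z axis and vertical below 0.12 rad))), for 0.1 s.
2. the gauge is lowered into the collar at the middle place until it stops (((horizontal distance between collar_a_mouth and place_middle below 0.03 m and horizontal distance between gauge_tip and collar_a_mouth below 0.006 m and z of gauge_tip in the frame of collar_a_mouth between -0.004 and 0.001 m and angle between gauge_tip's own z axis and vertical below 0.12 rad and contact force between gauge and collar_a above 0.5 N) or (horizontal distance between collar_b_mouth and place_middle below 0.03 m and horizontal distance between gauge_tip and collar_b_mouth below 0.006 m and z of gauge_tip in the frame of collar_b_mouth between -0.026 and -0.019 m and angle between gauge_tip's own z axis and vertical below 0.12 rad) or (horizontal distance between collar_c_mouth and place_middle below 0.03 m and horizontal distance between gauge_tip and collar_c_mouth below 0.006 m and z of gauge_tip in the frame of collar_c_mouth between -0.041 and -0.034 m and angle between gauge_tip's own z axis and vertical below 0.12 rad))), for 0.1 s.
3. the gauge is lowered into the collar at the right place until it stops (((horizontal distance between collar_a_mouth and place_right below 0.03 m and horizontal distance between gauge_tip and collar_a_mouth below 0.006 m and z of gauge_tip in the frame of collar_a_mouth between -0.004 and 0.001 m and angle between gauge_tip's own z axis and vertical below 0.12 rad and contact force between gauge and collar_a above 0.5 N) or (horizontal distance between collar_b_mouth and place_right below 0.03 m and horizontal distance between gauge_tip and collar_b_mouth below 0.006 m and z of gauge_tip in the frame of collar_b_mouth between -0.026 and -0.019 m and angle between gauge_tip's own z axis and vertical below 0.12 rad) or (horizontal distance between collar_c_mouth and place_right below 0.03 m and horizontal distance between gauge_tip and collar_c_mouth below 0.006 m and z of gauge_tip in the frame of collar_c_mouth between -0.041 and -0.034 m and angle between gauge_tip's own z axis and vertical below 0.12 rad))), for 0.1 s.
At the end, for the whole second after the job is handed in: Good collar (33 mm bore) in the left bay, worn one (41 mm) in the right bay, each at most 10 mm out of the open side; tight one (26 mm) within 30 mm of one of the three places; all upright on the table; gauge hanging upright in its stand, nose at least 34 mm below its mouth; all at rest ((horizontal distance between collar_a_mouth and place_left below 0.03 m or horizontal distance between collar_a_mouth and place_middle below 0.03 m or horizontal distance between collar_a_mouth and place_right below 0.03 m) and x of collar_b_mouth in the frame of bay_left between -0.03 and 0.03 m and y of collar_b_mouth in the frame of bay_left between -0.028 and 0.03 m and x of collar_c_mouth in the frame of bay_right between -0.03 and 0.03 m and y of collar_c_mouth in the frame of bay_right between -0.03 and 0.028 m and angle between each of collar_a_mouth, collar_b_mouth, collar_c_mouth's own z axis and vertical below 0.06 rad and height (world z) of each of collar_a_mouth, collar_b_mouth, collar_c_mouth below 0.049 m and linear speed of each of collar_a, collar_b, collar_c, gauge below 0.02 m/s and horizontal distance between gauge_tip and stand_mouth below 0.01 m and z of gauge_tip in the frame of stand_mouth below -0.034 m and angle between gauge_tip's own z axis and vertical below 0.08 rad); the robot touches nothing.
It fails at once if a collar is touched with the hand or arm instead of the gauge (contact force between any of the fingers, the arm and collar_a above 0.5 N or contact force between any of the fingers, the arm and collar_b above 0.5 N or contact force between any of the fingers, the arm and collar_c above 0.5 N).
It fails at once if a bystander is moved by more than 30 mm (distance of any of salt, bottle from where it was at the start of the episode above 0.03 m).
It also fails if it takes over 72 s, if anything falls off the work surface, if the arm or the gripper's body presses on something with over 40 N, if the wrist force passes 120 N, or if a joint passes its speed limit or range.

## Robot

A 6-joint arm with a two-finger parallel gripper is mounted at the origin on a cart in front of the work surface, level with it; the furniture and walls round the work are solid. World frame = base frame: x ahead of the robot, y to its left, z up, the work surface at z = 0. Lengths are in m, angles in rad, forces in N, time in s.
With the tool pointing down it reaches from about 0.375 to 0.9 m from the base axis. Payload 3.1 kg.
Tool frame: the origin (TCP) lies between the finger pads; the fingertips stand 19 mm ahead of it and the grasp point (between the pads) is the TCP; z points along the fingers, y is the direction in which the jaws open and shut (so a half turn about z gives the same grasp; the last joint's range is limited). The gripper opens to 85 mm and grips with 20 to 120 N. Pads are 22 mm wide; open, the fingers measure 114 mm over their backs; the gripper's body (76 mm by 85 mm) begins 54 mm behind the grasp point. The pads swing forward as they close: fully open they stand 13 mm farther back than shut.
Start: joints at [1.123, 0.527, 1.433, -0, 1.181, -0.178], TCP at [0.166, 0.603, 0.25] pointing down, gripper open.
Joint ranges: [-3.08, 3.08], [-0.75, 2.2], [0.22, 2.44], [-1.43, 4.57], [0, 2.65], [-2.85, 2.85]. Speed limits (rad/s): [2.79, 2.79, 3.14, 3.14, 3.14, 3.14].

## Interface

Orientations are given as a unit quaternion [x, y, z, w].
In Python, from station import manip, optics, job gives the robot as it stands.
- The arm moves only by the shell command python3 -m inch 'ROWS' [OPENING] [FORCE]. ROWS is JSON, one flat list of numbers, 4 for each row, row after row: the shift along the world's x, y, z in cm, then the turn about the world's z in rad. A call has 1 to 20 rows; each row shifts and turns the commanded pose from where the row before left it; what a row does not reach is not made up. A row lasts 1/8 s, in which the tool goes at most 62.5 mm and 10.7 degrees, less where a joint would pass 70% of its speed; a pose out of reach is approached as far as the arm can. A call with a gripper value outside its range is refused whole. OPENING is the opening in per cent of the stroke, from 0 (shut) to 100 (fully open), set as the call begins (- or left out, the last holds). The fingers move at their own pace and stop on an object; FORCE is the grip in N (left out, the last holds). Time passes only in rows, so rows that do not move let the fingers close. It gives the time, the measured TCP pose, the force and the opening at its end, in the units of the state.
- manip.sense(): the state, without advancing time (a new reading comes with each control period).
- optics.snapshot(name): name is "scene" or "top"; returns (picture, depth): 400x640x3 uint8, red, green, blue; 400x640 float32, m along the optical axis (not along the pixel's ray), 0 where there is no reading.
- optics.camera_model(name): a dict with "mtx" (3x3 intrinsics, pixels), "camera_from_world" (4x4, takes a point from world to camera coordinates). Camera axes: x right, y up, looking along -z (the intrinsics and any distortion apply to the point x, -y, -z); pixel columns grow to the right and rows downward; lengths in m; the calibration is good to about 2 mm. A picture is of the moment at which its call begins. camera_model takes no time and is no camera call.
- job.sign_off(): hands the job in, once; it reports no verdict.
The state is a dict: "t": time; "q": joint angles; "qd": joint speeds; "tau": joint torques, N m; "tcp_pos": TCP position; "tool_rot": TCP orientation; "force": force on the tool from outside, world axes, zero at the start; "ft_torque": the same for the moment, N m; "finger_gap": opening from 0.0 (shut) to 1.0 (fully open).
Only numpy, scipy, OpenCV 4.12 (cv2) and the standard library are available. Lean on these libraries where they do the work, as an engineer would, in place of code of your own. Each camera call takes 0.05 s, during which the arm holds its last target.

## Working session

There is one attempt and no reset: what is moved stays moved. The work goes in short steps, Python scripts to look and compute and a shell command to move; the robot and the scene stay as the last step left them, time stands still between calls to the robot, and variables do not carry over. Pictures are saved under pics/ and viewed, and the job is handed in when it is done.

```bash
ls; mkdir -p pics
python3 - <<'E'
from station import manip, optics, job
import cv2,numpy as np
print(manip.sense())
for n in("scene","top"):
    p,d=optics.snapshot(n); cv2.imwrite(f"pics/{n}0.png",p[:,:,::-1]); np.save(f"pics/{n}0d.npy",d); np.save(f"pics/{n}0.npy",p)
    print(optics.camera_model(n))
E
```

```text
pics
{'t': 0.0, 'q': array([ 1.12351207e+00,  5.28486028e-01,  1.43392687e+00, -4.67593707e-05,
        1.18138621e+00, -1.78495916e-01]), 'qd': array([-3.53633204e-04,  2.08796833e-03, -6.44580784e-05,  9.47884706e-04,
       -6.10581927e-04, -1.27828289e-04]), 'tau': array([ 6.36313598e-04, -4.42352736e+01, -1.78027421e+01, -2.09238783e-04,
        8.36088555e-03,  2.29800882e-06]), 'tcp_pos': array([0.16565604, 0.601934  , 0.24931356]), 'tool_rot': array([ 1.33981068e-01,  9.90983277e-01, -1.05631522e-03, -3.19013288e-04]), 'force': array([-0.08259885, -0.46923687,  0.61489035]), 'ft_torque': array([-0.03036933, -0.02957563, -0.04156831]), 'finger_gap': 1.0023297130235413}
{'mtx': array([[424.98189651,   0.        , 317.84489552],
       [  0.        , 424.98189651, 194.32046093],
       [  0.        ,   0.        ,   1.        ]]), 'camera_from_world': array([[ 0.70148907, -0.71254009, -0.01413161, -0.37976486],
       [ 0.509493  ,  0.48752899,  0.70903622, -0.28482732],
       [-0.49832716, -0.50458112,  0.70503045, -1.15860712],
       [ 0.        ,  0.        ,  0.        ,  1.        ]])}
{'mtx': array([[435.70511832,   0.        , 322.99065738],
       [  0.        , 435.70511832, 197.52800405],
       [  0.        ,   0.        ,   1.        ]]), 'camera_from_world': array([[ 0.0142655 , -0.99949596,  0.02836069, -0.06822172],
       [ 0.9968434 ,  0.01643164,  0.07767389, -0.49354333],
       [-0.07810076,  0.02716311,  0.99657535, -1.30175965],
       [ 0.        ,  0.        ,  0.        ,  1.        ]])}
```

View pics/scene0.png

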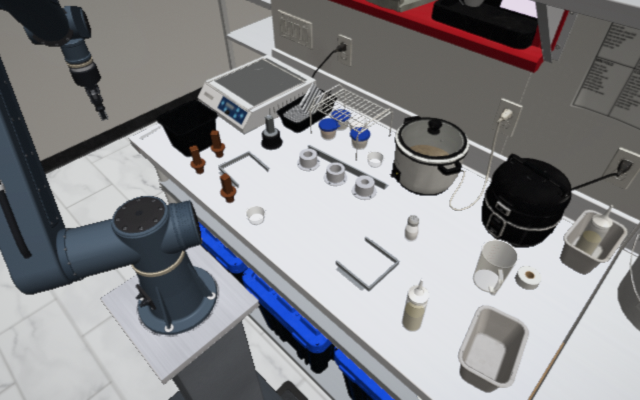

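View pics/top0.png

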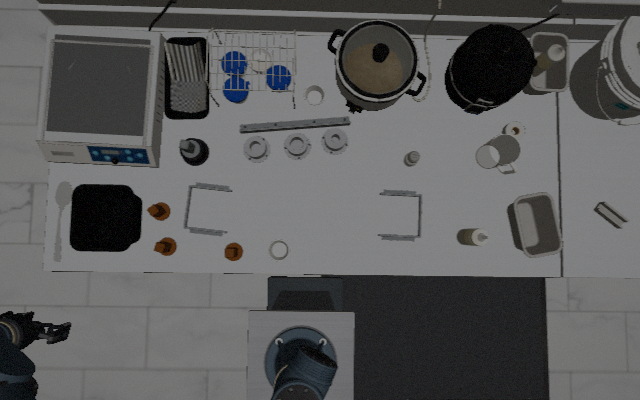

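```bash
cat > h.py <<'E'
import numpy as np,cv2
from station import manip, optics, job
def ray(n,u,v):
    c=optics.camera_model(n);K=c["mtx"];T=c["camera_from_world"]
    d=np.array([(u-K[0,2])/K[0,0],-(v-K[1,2])/K[1,1],-1.0])
    R=T[:3,:3];o=-R.T@T[:3,3]
    return o,R.T@d
def atz(n,u,v,z):
    o,d=ray(n,u,v);return o+d*(z-o[2])/d[2]
def atd(n,u,v,dep):
    o,d=ray(n,u,v);return o+d*dep
def proj(n,p):
    c=optics.camera_model(n);K=c["mtx"];T=c["camera_from_world"]
    q=T[:3,:3]@np.asarray(p)+T[:3,3]
    return K[0,0]*q[0]/-q[2]+K[0,2],K[1,1]*-q[1]/-q[2]+K[1,2]
def cloud(n,d):
    c=optics.camera_model(n);K=c["mtx"];T=c["camera_from_world"]
    v,u=np.mgrid[0:400,0:640]
    X=np.stack([(u-K[0,2])/K[0,0]*d,-(v-K[1,2])/K[1,1]*d,-d],-1)
    P=(X-T[:3,3])@T[:3,:3]
    P[d==0]=np.nan
    return P
def shot(n,tag):
    p,d=optics.snapshot(n);cv2.imwrite(f"pics/{n}{tag}.png",p[:,:,::-1]);np.save(f"pics/{n}{tag}.npy",p);np.save(f"pics/{n}{tag}d.npy",d);return p,d
def crop(n,tag,x0,y0,x1,y1,k,out):
    p=np.load(f"pics/{n}{tag}.npy")[y0:y1,x0:x1,::-1]
    cv2.imwrite(f"pics/{out}.png",cv2.resize(p,None,fx=k,fy=k,interpolation=cv2.INTER_CUBIC))
E
python3 - <<'E'
from h import *
crop("top","0",170,110,360,240,4,"c1")
crop("scene","0",210,100,400,220,4,"c2")
for n in("top","scene"):
    P=cloud(n,np.load(f"pics/{n}0d.npy"))
    pts={"top":[(200,200),(300,200),(195,150),(188,145),(159,211),(257,140),(295,120),(412,158),(478,236)],"scene":[(271,138),(269,122),(310,157)]}[n]
    for u,v in pts: print(n,u,v,np.round(P[v,u],3))
E
```

```text
top 200 200 [0.482 0.314 0.001]
top 300 200 [0.487 0.009 0.004]
top 195 150 [0.626 0.319 0.06 ]
top 188 145 [0.628 0.323 0.12 ]
top 159 211 [0.443 0.402 0.103]
top 257 140 [0.662 0.14  0.046]
top 295 120 [0.737 0.03  0.002]
top 412 158 [ 0.609 -0.317  0.087]
top 478 236 [ 0.385 -0.484  0.149]
scene 271 138 [0.608 0.31  0.047]
scene 269 122 [0.617 0.323 0.109]
scene 310 157 [0.633 0.129 0.045]
```

View pics/c1.png

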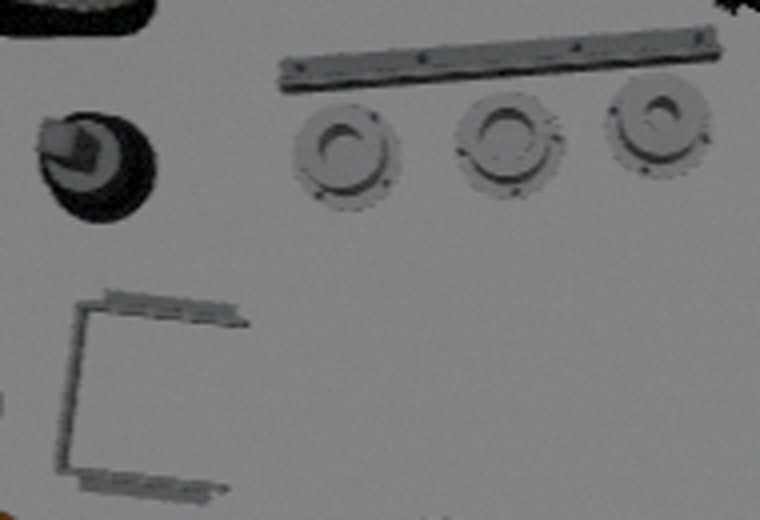

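View pics/c2.png

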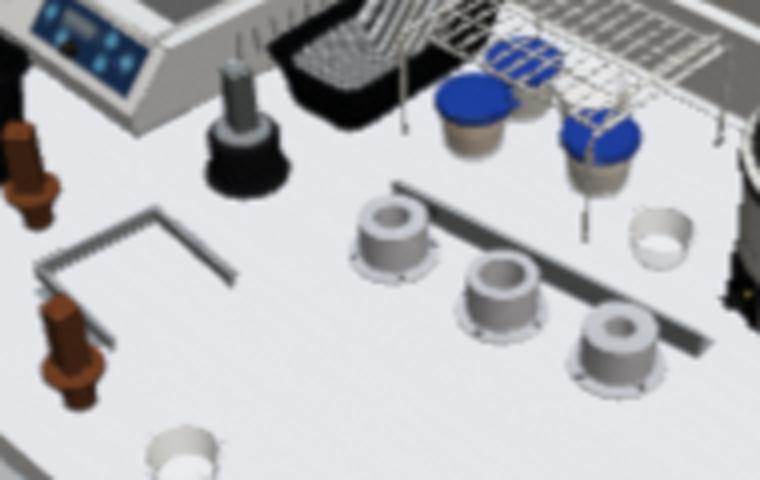

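Run:
```python
from h import *
P={n:cloud(n,np.load(f"pics/{n}0d.npy")) for n in("top","scene")}
def sel(n,c,r,z0,z1):
    Q=P[n];m=(np.hypot(Q[...,0]-c[0],Q[...,1]-c[1])<r)&(Q[...,2]>z0)&(Q[...,2]<z1)
    return m,Q[m]
from scipy.optimize import least_squares
def med(n,c,r,z0,z1):
    m,q=sel(n,c,r,z0,z1)
    if len(q)<5: print(n,"few",len(q));return
    ce,ra=cv2.minEnclosingCircle(q[:,:2].astype(np.float32))
    print(n,len(q),"mean",q.mean(0).round(4),"mec",np.round(ce,4),round(ra,4),"bbox",q.min(0).round(3),q.max(0).round(3))
for nm,c in(("L",(.64,.13)),("M",(.65,.02)),("R",(.66,-.1))):
    for n in P:
        print(nm);med(n,c,.06,.040,.052)
        med(n,c,.06,.0025,.0085)
print("stand");[med(n,(.62,.31),.06,.044,.053) for n in P]
print("disc");[med(n,(.62,.31),.04,.053,.064) for n in P]
print("handle top");[med(n,(.62,.31),.05,.112,.13) for n in P]
print("handle");[med(n,(.62,.31),.05,.07,.13) for n in P]
print("salt");[med(n,(.61,-.31),.06,.01,.13) for n in P]
print("bottle");[med(n,(.385,-.48),.07,.01,.23) for n in P]
# tall things near gauge
for n in P:
    Q=P[n];m=(np.hypot(Q[...,0]-.62,Q[...,1]-.315)<.2)&(Q[...,2]>.05)&(np.hypot(Q[...,0]-.62,Q[...,1]-.315)>.05)
    q=Q[m];print(n,len(q))
    if len(q):
        d=np.hypot(q[:,0]-.62,q[:,1]-.315);i=np.argsort(d)[::max(1,len(d)//12)];print(np.c_[q[i],d[i]].round(3))
```

```text
L
top 261 mean [0.6428 0.1482 0.0464] mec [0.643  0.1482] 0.032 bbox [0.611 0.118 0.04 ] [0.674 0.178 0.052]
top 393 mean [0.637  0.1251 0.005 ] mec [0.64 0.13] 0.06 bbox [0.581 0.071 0.003] [0.7   0.188 0.008]
L
scene 129 mean [0.6378 0.1466 0.0443] mec [0.6391 0.148 ] 0.0326 bbox [0.607 0.117 0.04 ] [0.67  0.177 0.049]
scene 114 mean [0.6304 0.1259 0.0046] mec [0.6394 0.129 ] 0.0586 bbox [0.582 0.075 0.003] [0.696 0.186 0.008]
M
top 211 mean [0.6541 0.0241 0.0462] mec [0.6549 0.0244] 0.0322 bbox [ 0.624 -0.007  0.04 ] [0.687 0.054 0.052]
top 459 mean [0.6477 0.0184 0.0049] mec [0.6501 0.02  ] 0.06 bbox [ 0.592 -0.037  0.003] [0.708 0.077 0.008]
M
scene 125 mean [0.6485 0.0225 0.0439] mec [0.6505 0.0223] 0.0342 bbox [ 0.617 -0.009  0.04 ] [0.684 0.056 0.049]
scene 107 mean [0.6446 0.0101 0.0048] mec [0.6506 0.0201] 0.0596 bbox [ 0.596 -0.038  0.003] [0.709 0.08  0.008]
R
top 287 mean [ 0.6722 -0.092   0.0465] mec [ 0.6728 -0.0923] 0.0321 bbox [ 0.641 -0.124  0.04 ] [ 0.704 -0.06   0.052]
top 395 mean [ 0.6552 -0.0992  0.005 ] mec [ 0.6601 -0.1   ] 0.06 bbox [ 0.6   -0.158  0.003] [ 
[... 1649 characters left out ...]
97]
top 2544
[[0.663 0.341 0.051 0.05 ]
 [0.604 0.438 0.068 0.124]
 [0.684 0.432 0.093 0.134]
 [0.688 0.441 0.1   0.143]
 [0.608 0.466 0.077 0.152]
 [0.778 0.288 0.065 0.16 ]
 [0.587 0.479 0.057 0.167]
 [0.769 0.405 0.056 0.174]
 [0.789 0.249 0.126 0.181]
 [0.767 0.43  0.06  0.187]
 [0.77  0.434 0.1   0.191]
 [0.597 0.509 0.068 0.196]]
scene 1274
[[0.712 0.333 0.065 0.094]
 [0.656 0.432 0.074 0.122]
 [0.599 0.442 0.074 0.129]
 [0.683 0.436 0.063 0.136]
 [0.641 0.458 0.101 0.144]
 [0.639 0.468 0.097 0.154]
 [0.703 0.453 0.101 0.161]
 [0.741 0.433 0.088 0.169]
 [0.634 0.491 0.103 0.177]
 [0.777 0.411 0.052 0.184]
 [0.8   0.251 0.123 0.191]
 [0.777 0.432 0.081 0.195]
 [0.751 0.466 0.101 0.2  ]]
```

Run:
```python
from h import *
p=np.load("pics/top0.npy")[125:170,170:220,::-1];a=cv2.resize(p,None,fx=10,fy=10,interpolation=cv2.INTER_CUBIC)
a=cv2.convertScaleAbs(a,alpha=1.8)
p=np.load("pics/scene0.npy")[105:155,250:295,::-1];b=cv2.resize(p,(450,500),interpolation=cv2.INTER_CUBIC)
h=np.zeros((500,800,3),np.uint8);h[:450,:400]=a[:,:400] ;h[:,400:800]=b[:,:400];cv2.imwrite("pics/c3.png",h)
for n in("top","scene"):
    Q=cloud(n,np.load(f"pics/{n}0d.npy"));m=(np.hypot(Q[...,0]-.627,Q[...,1]-.334)<.03)&(Q[...,2]>.114)
    q=Q[m];o,_=ray(n,0,0);u=np.argwhere(m)
    # rays to plane z=.122
    w=np.array([atz(n,c,r,.122)[:2] for r,c in u]).astype(np.float32)*1000
    print(n,len(w),cv2.minAreaRect(w))
```

```text
top 92 ((629.775390625, 334.24639892578125), (27.482364654541016, 27.19068145751953), 82.88428497314453)
scene 41 ((621.646240234375, 331.1625061035156), (33.384666442871094, 27.294849395751953), 78.0048828125)
```

View pics/c3.png

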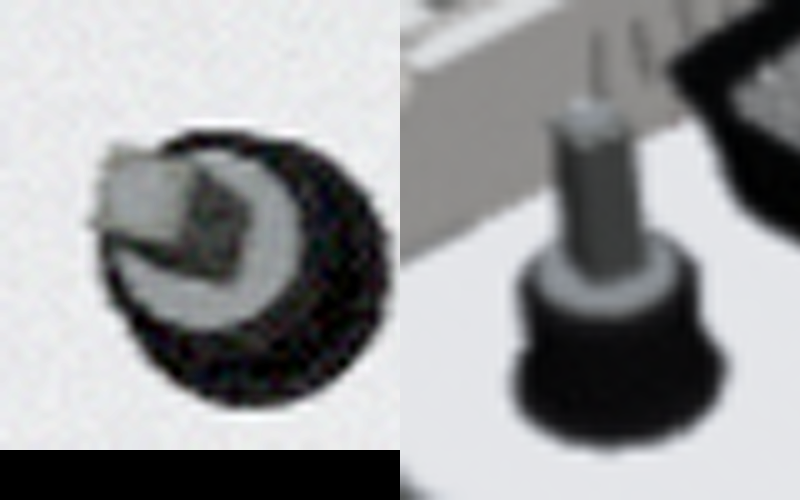

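```bash
python3 -m inch '[3.3,-1.92,0,0.01, 3.3,-1.92,0,0.01, 3.3,-1.92,0,0.01, 3.3,-1.92,0,0.01, 3.3,-1.92,0,0.01, 3.3,-1.92,0,0.01, 3.3,-1.92,0,0.01, 3.3,-1.92,0,0.01, 3.3,-1.92,0,0.01, 3.3,-1.92,0,0.01, 3.3,-1.92,0,0.01, 3.3,-1.92,0,0.01, 3.3,-1.92,0,0.01, 3.2,-1.94,0,0.01, 0,0,0,0, 0,0,0,0]' 100 60
```

```text
t: 2.1
tcp_pos: [0.6262, 0.3335, 0.2495]
tool_rot: [0.065, 0.998, -0.0, -0.001]
force: [0.1, -0.5, -0.3]
finger_gap: 1.0
```

```bash
python3 -m inch '[0,0,-3,0, 0,0,-3,0, 0,0,-2,0, 0,0,0,0]'
python3 - <<'E'
from h import *
a,_=shot("top","1");b,_=shot("scene","1")
A=cv2.resize(a[100:200,140:240],(400,400),interpolation=3);B=cv2.resize(b[70:170,220:320],(400,400),interpolation=3)
cv2.imwrite("pics/c4.png",np.hstack([A,B])[:,:,::-1])
E
```

```text
t: 2.6
tcp_pos: [0.6251, 0.3338, 0.1683]
tool_rot: [0.064, 0.998, -0.001, -0.002]
force: [-0.2, 0.2, -0.6]
finger_gap: 1.005
```

View pics/c4.png

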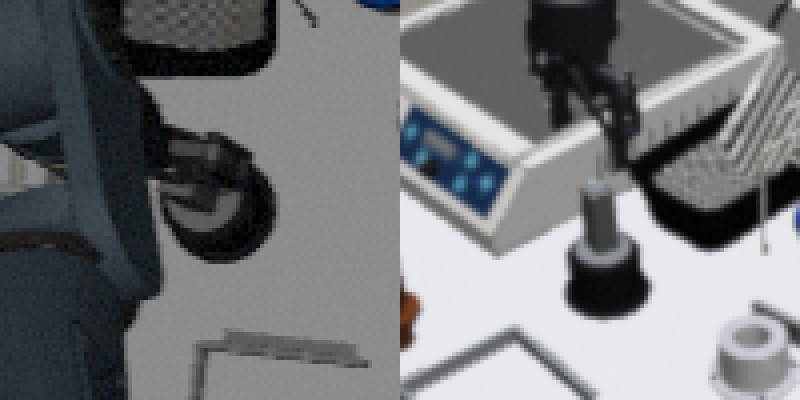

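The open fingers (scene crop ~(560,100) and (620,150)) straddle the grey handle (600,210), so I'm going down.

```bash
python3 -m inch '[0.2,0,-2.5,0, 0,0,-2.5,0, 0,0,-2.1,0, 0,0,0,0, 0,0,0,0]' ; python3 -m inch '[0,0,0,0,0,0,0,0,0,0,0,0,0,0,0,0,0,0,0,0,0,0,0,0]' 0 60
```

```text
t: 3.32
tcp_pos: [0.6297, 0.3339, 0.1004]
tool_rot: [0.064, 0.998, 0.0, 0.001]
force: [-0.2, 0.0, 1.1]
finger_gap: 1.001
t: 4.08
tcp_pos: [0.6293, 0.3337, 0.0999]
tool_rot: [0.064, 0.998, 0.0, 0.0]
force: [-0.0, 0.3, 3.6]
finger_gap: 0.296
```

```bash
python3 -m inch '[0,0,1,0,0,0,2,0,0,0,3,0,0,0,3,0,0,0,0,0,0,0,0,0]'
python3 - <<'E'
from h import *
a,_=shot("top","2");b,_=shot("scene","2")
A=cv2.resize(a[100:200,140:240],(400,400),interpolation=3);B=cv2.resize(b[70:170,220:320],(400,400),interpolation=3)
cv2.imwrite("pics/c5.png",np.hstack([A,B])[:,:,::-1])
E
```

```text
t: 4.82
tcp_pos: [0.6282, 0.3333, 0.1886]
tool_rot: [0.064, 0.998, -0.0, -0.001]
force: [0.8, 0.1, -3.6]
finger_gap: 0.298
```

View pics/c5.png

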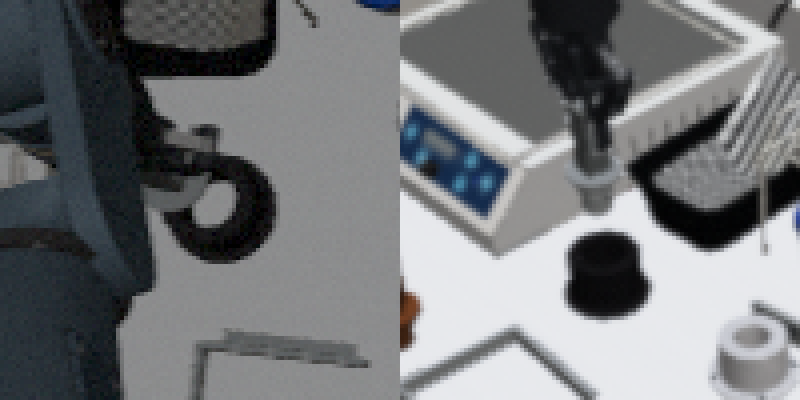

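```bash
python3 -m inch '[0.1,-2.3,0,0,0.2,-2.3,0,0,0.2,-2.3,0,0,0.2,-2.3,0,0,0.2,-2.3,0,0,0.2,-2.4,-0.6,0,0.1,-2.3,-0.7,0,0.1,-2.3,-0.6,0,0,0,0,0,0,0,0,0,0,0,0,0]'
python3 - <<'E'
from h import *
a,_=shot("top","3");b,_=shot("scene","3")
A=cv2.resize(a[110:190,220:300],(400,400),interpolation=3);B=cv2.resize(b[105:185,270:350],(400,400),interpolation=3)
cv2.imwrite("pics/c6.png",np.hstack([A,B])[:,:,::-1])
print(manip.sense()['tcp_pos'])
E
```

```text
t: 6.3
tcp_pos: [0.642, 0.1494, 0.1705]
tool_rot: [0.064, 0.998, 0.0, 0.0]
force: [-0.8, 0.3, -2.9]
finger_gap: 0.299
[0.64194905 0.14944456 0.17053233]
```

View pics/c6.png

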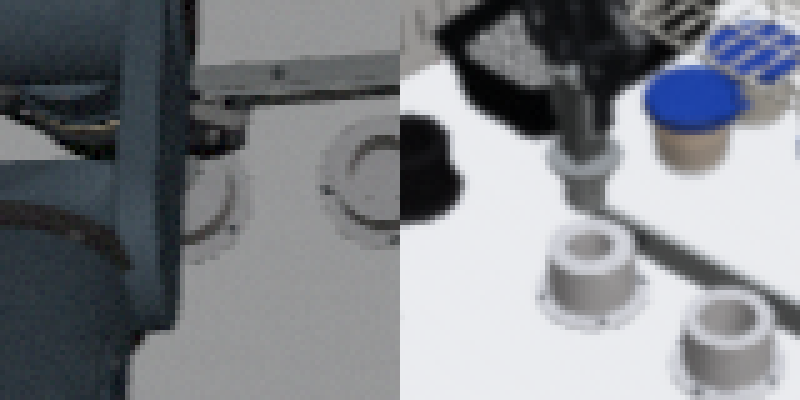

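```bash
cat >> h.py <<'E'
from scipy.ndimage import map_coordinates, gaussian_filter
from scipy.optimize import minimize
TH=np.linspace(0,2*np.pi,180,endpoint=False)
def vproj(n,P):
    c=optics.camera_model(n);K=c["mtx"];T=c["camera_from_world"]
    q=P@T[:3,:3].T+T[:3,3]
    return K[0,0]*q[:,0]/-q[:,2]+K[0,2],K[1,1]*-q[:,1]/-q[:,2]+K[1,2]
def fitc(n,img,c0,rings,span=.012,absg=True):
    # rings: list of (r,z,ang0,ang1) ; radial difference score
    g=gaussian_filter(img.astype(float).mean(-1),0.6)
    def samp(x,y,r,z,th):
        u,v=vproj(n,np.stack([x+r*np.cos(th),y+r*np.sin(th),np.full_like(th,z)],1))
        return map_coordinates(g,[v,u],order=1)
    def sc(p):
        s=0
        for r,z,a0,a1 in rings:
            th=TH if a0 is None else np.linspace(a0,a1,90)
            d=samp(p[0],p[1],r+.0015,z,th)-samp(p[0],p[1],r-.0015,z,th)
            s+=np.minimum(np.abs(d),25).mean()
        return -s
    best=min(((sc((c0[0]+i,c0[1]+j)),c0[0]+i,c0[1]+j) for i in np.arange(-span,span+1e-9,.001) for j in np.arange(-span,span+1e-9,.001)))
    r=minimize(sc,best[1:],method="Nelder-Mead",options=dict(initial_simplex=[best[1:],(best[1]+.001,best[2]),(best[1],best[2]+.001)],xatol=5e-5))
    return r.x,-r.fun
E
python3 - <<'E'
from h import *
for n in("top","scene"):
    im=np.load(f"pics/{n}0.npy")
    for nm,c in(("L",(.641,.148)),("M",(.6525,.0235)),("R",(.670,-.0925))):
        for rb in (.013,.0165,.0205):
            x,s=fitc(n,im,c,[(.032,.045,None,None),(rb,.045,None,None),(.042,.004,np.pi*.75,np.pi*1.75)]);print(n,nm,rb,x.round(4),round(s,1))
im=np.load("pics/scene3.npy");z=.1705-.088
for zz in(z-.003,z,z+.003):
    x,s=fitc("scene",im,(.642,.149),[(.027,zz+.038,np.pi*.75,np.pi*1.75),(.027,zz+.044,None,None),(.012,zz,np.pi*.75,np.pi*1.75)]);print(zz,x.round(4),s)
E
```

```text
Traceback (most recent call last):
  File "h.py", line 48, in fitc
    best=min(((sc((c0[0]+i,c0[1]+j)),c0[0]+i,c0[1]+j) for i in np.arange(-span,span+1e-9,.001) for j in np.arange(-span,span+1e-9,.001)))
  File "h.py", line 48, in <genexpr>
    best=min(((sc((c0[0]+i,c0[1]+j)),c0[0]+i,c0[1]+j) for i in np.arange(-span,span+1e-9,.001) for j in np.arange(-span,span+1e-9,.001)))
               ~~^^^^^^^^^^^^^^^^^^^
  File "h.py", line 45, in sc
    d=samp(p[0],p[1],r+.0015,z,th)-samp(p[0],p[1],r-.0015,z,th)
      ~~~~^^^^^^^^^^^^^^^^^^^^^^^^
  File "h.py", line 39, in samp
    u,v=vproj(n,np.stack([x+r*np.cos(th),y+r*np.sin(th),np.full_like(th,z)],1))
        ~~~~~^^^^^^^^^^^^^^^^^^^^^^^^^^^^^^^^^^^^^^^^^^^^^^^^^^^^^^^^^^^^^^^^^^
  File "h.py", line 32, in vproj
    c=optics.camera_model(n);K=c["mtx"];T=c["camera_from_world"]
ValueError: time passes only in moves, steps and waits
```

```bash
python3 -m inch '[0,-0.15,-1,0,0,0,-1,0,0,0,-0.9,0,0,0,-0.4,0,0,0,-0.4,0,0,0,-0.3,0,0,0,0,0]'
```

```text
t: 7.28
tcp_pos: [0.6419, 0.147, 0.1302]
tool_rot: [0.064, 0.998, -0.0, -0.0]
force: [-0.2, 0.5, -3.2]
finger_gap: 0.298
```

```bash
python3 -m inch '[0,0,-0.5,0,0,0,-0.5,0,0,0,-0.4,0,0,0,-0.3,0,0,0,0,0]';python3 -m inch '[0,0,-0.2,0,0,0,-0.1,0,0,0,0,0]'
```

```text
t: 7.9
tcp_pos: [0.6417, 0.147, 0.1129]
tool_rot: [0.064, 0.998, -0.0, -0.0]
force: [0.9, 0.1, -2.7]
finger_gap: 0.294
t: 8.28
tcp_pos: [0.6421, 0.1471, 0.1108]
tool_rot: [0.064, 0.998, -0.0, 0.0]
force: [-1.4, -0.0, 1.0]
finger_gap: 0.296
```

```bash
python3 -m inch '[0,0,-0.1,0,0,0,0,0,0,0,0,0]'
```

```text
t: 8.65
tcp_pos: [0.6422, 0.1471, 0.1108]
tool_rot: [0.064, 0.998, 0.0, 0.0]
force: [-2.8, -0.6, 5.2]
finger_gap: 0.294
```

Left collar: the gauge stopped 22 mm down, so that one is good. Next, the middle.

```bash
python3 -m inch '[0,0,1,0,0,0,2,0,0,0,2,0,0.1,-1,1,0,0.2,-2.2,0,0,0.2,-2.3,0,0,0.2,-2.3,0,0,0.2,-2.3,0,0,0.2,-2.2,0,0,0,0,0,0,0,0,0,0]'
python3 - <<'E'
from h import *
b,_=shot("scene","4");a,_=shot("top","4")
A=cv2.resize(a[110:190,240:320],(400,400),interpolation=3);B=cv2.resize(b[115:195,290:370],(400,400),interpolation=3)
cv2.imwrite("pics/c7.png",np.hstack([A,B])[:,:,::-1])
p=manip.sense()['tcp_pos'];z=p[2]-.088;print(p)
x,s=fitc("scene",b,p[:2],[(.027,z+.038,np.pi*.75,np.pi*1.75),(.027,z+.044,None,None),(.012,z,np.pi*.75,np.pi*1.75)]);print(x,s)
for nm,c,rb in(("L",(.639,.147),.0165),("M",(.65,.0235),.0205)):
    print(nm,fitc("scene",b,c,[(.032,.045,None,None),(rb,.045,None,None),(.042,.004,np.pi*.75,np.pi*1.75)]))
E
```

```text
t: 10.02
tcp_pos: [0.6528, 0.0241, 0.1692]
tool_rot: [0.065, 0.998, 0.0, -0.0]
force: [-0.8, 0.3, -1.9]
finger_gap: 0.299
[0.65272923 0.02482873 0.16924168]
[0.65217535 0.02591041] 47.92589350814462
L (array([0.63923841, 0.14693004]), np.float64(46.258802679210454))
M (array([0.65015803, 0.02338357]), np.float64(49.84487279626106))
```

View pics/c7.png

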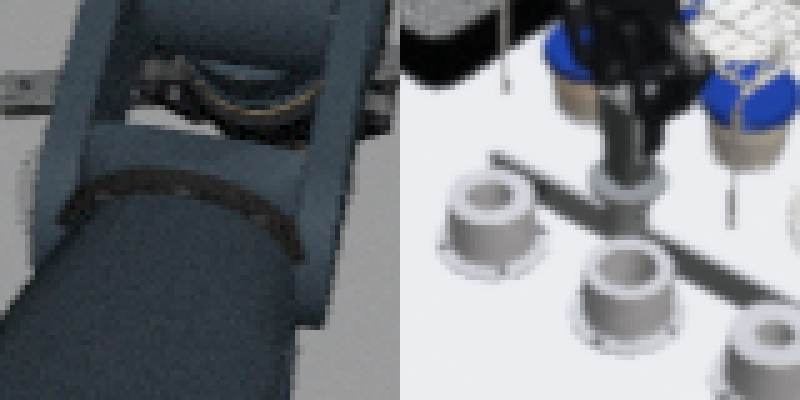

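```bash
python3 -m inch '[0,0,-1.5,0,0,0,-1.5,0,0,0,-0.5,0,0,0,-0.4,0,0,0,-0.4,0,0,0,0,0]';python3 -m inch '[0,0,-0.6,0,0,0,-0.6,0,0,0,-0.2,0,0,0,0,0]'
```

```text
t: 10.88
tcp_pos: [0.6529, 0.024, 0.1262]
tool_rot: [0.064, 0.998, -0.0, -0.0]
force: [-0.2, -0.1, -2.4]
finger_gap: 0.297
t: 11.38
tcp_pos: [0.6528, 0.0241, 0.112]
tool_rot: [0.064, 0.998, 0.0, -0.0]
force: [-0.8, 0.0, -3.0]
finger_gap: 0.298
```

```bash
python3 -m inch '[0,0,-0.3,0,0,0,-0.3,0,0,0,0,0]';python3 -m inch '[0,0,-0.5,0,0,0,-0.3,0,0,0,-0.1,0,0,0,0,0]'; python3 -m inch '[0,0,-0.2,0,0,0,0,0,0,0,0,0]'
```

```text
t: 11.75
tcp_pos: [0.6527, 0.0241, 0.106]
tool_rot: [0.064, 0.998, 0.0, -0.0]
force: [-0.4, -0.4, -2.5]
finger_gap: 0.298
t: 12.25
tcp_pos: [0.6529, 0.0241, 0.0972]
tool_rot: [0.064, 0.998, 0.0, -0.0]
force: [-0.6, 0.5, -1.4]
finger_gap: 0.295
t: 12.62
tcp_pos: [0.653, 0.024, 0.0953]
tool_rot: [0.064, 0.998, -0.0, 0.0]
force: [0.5, 0.1, -2.2]
finger_gap: 0.299
```

```bash
python3 -m inch '[0,0,-0.1,0,0,0,-0.1,0,0,0,0,0,0,0,0,0]'
```

```text
t: 13.12
tcp_pos: [0.6531, 0.024, 0.0949]
tool_rot: [0.064, 0.998, -0.0, 0.0]
force: [-1.8, -0.6, 6.2]
finger_gap: 0.299
```

```bash
python3 -m inch '[0,0,1,0,0,0,2,0,0,0,2.5,0,0,0,2,0,0.3,-1.7,0.3,0,0.3,-2,0,0,0.3,-2,0,0,0.3,-2,0,0,0.3,-2,0,0,0.3,-2,0,0,0,0,0,0,0,0,0,0]'
python3 - <<'E'
from h import *
b,_=shot("scene","5")
B=cv2.resize(b[125:205,310:390],(600,600),interpolation=3)
cv2.imwrite("pics/c8.png",B[:,:,::-1])
p=manip.sense()['tcp_pos'];z=p[2]-.088;print(p)
x,s=fitc("scene",b,p[:2],[(.027,z+.038,np.pi*.75,np.pi*1.75),(.027,z+.044,None,None),(.012,z,np.pi*.75,np.pi*1.75)]);print(x,s)
for nm,c,rb in(("L",(.639,.147),.0165),("M",(.65,.0235),.0205),("R",(.667,-.093),.013)):
    print(nm,fitc("scene",b,c,[(.032,.045,None,None),(rb,.045,None,None),(.042,.004,np.pi*.75,np.pi*1.75)]))
E
```

```text
t: 14.62
tcp_pos: [0.6707, -0.0925, 0.1712]
tool_rot: [0.064, 0.998, 0.0, -0.0]
force: [-0.7, 0.0, -2.8]
finger_gap: 0.297
[ 0.6706169  -0.09214241  0.17117498]
[ 0.66805366 -0.09248613] 56.52283753569512
L (array([0.63923398, 0.14696225]), np.float64(46.12430462534445))
M (array([0.6501375 , 0.02343998]), np.float64(49.70089483673118))
R (array([ 0.66786059, -0.09303965]), np.float64(50.669852677429546))
```

View pics/c8.png

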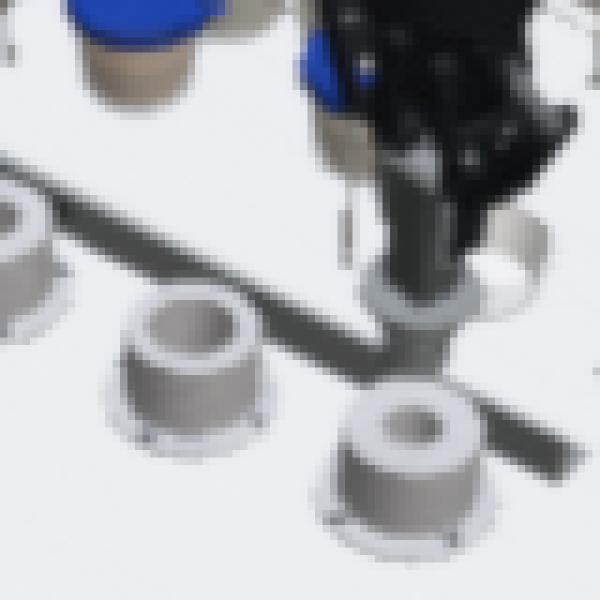

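```bash
python3 -m inch '[0,0,-1.5,0,0,0,-1.3,0,0,0,-0.5,0,0,0,-0.2,0,0,0,0,0]';python3 -m inch '[0,0,-0.2,0,0,0,-0.2,0,0,0,-0.1,0,0,0,0,0,0,0,0,0]'
```

```text
t: 15.3
tcp_pos: [0.6711, -0.093, 0.1363]
tool_rot: [0.064, 0.998, -0.0, 0.0]
force: [-0.4, -0.2, -2.4]
finger_gap: 0.295
t: 15.92
tcp_pos: [0.6716, -0.0931, 0.1318]
tool_rot: [0.064, 0.998, -0.0, 0.001]
force: [1.2, 0.6, 0.1]
finger_gap: 0.296
```

```bash
python3 -m inch '[0,0,-0.1,0,0,0,0,0,0,0,0,0]'; python3 -m inch '[0,0,-0.1,0,0,0,0,0,0,0,0,0,0,0,0,0]'
```

```text
t: 16.3
tcp_pos: [0.6718, -0.0931, 0.1314]
tool_rot: [0.064, 0.998, -0.0, 0.001]
force: [0.2, -0.1, 5.9]
finger_gap: 0.299
t: 16.8
tcp_pos: [0.6719, -0.0931, 0.1312]
tool_rot: [0.064, 0.998, -0.0, 0.001]
force: [-0.3, 0.3, 8.4]
finger_gap: 0.298
```

Run:
```python
from h import *
for n in("top","scene"):
    Q=cloud(n,np.load(f"pics/{n}0d.npy"))
    for nm,c in(("L",(.47,.30)),("R",(.47,-.28))):
        m=(abs(Q[...,0]-c[0])<.1)&(abs(Q[...,1]-c[1])<.13)&(Q[...,2]>.011)&(Q[...,2]<.03)
        q=Q[m][:,:2].astype(np.float32)*1000
        r=cv2.minAreaRect(q);print(n,nm,len(q),r);print(cv2.boxPoints(r).round())
p=np.load("pics/scene0.npy")
A=cv2.resize(p[145:200,210:280],(400,314),interpolation=3);B=cv2.resize(p[230:295,330:405],(400,347),interpolation=3)
t=np.load("pics/top0.npy")
C=cv2.resize(t[175:245,175:245],(250,250),interpolation=3);D=cv2.resize(t[180:250,370:440],(250,250),interpolation=3)
h=np.zeros((600,800,3),np.uint8);h[:314,:400]=A;h[:347,400:]=B;h[350:,:250]=C;h[350:,400:650]=D;cv2.imwrite("pics/c9.png",h[:,:,::-1])
```

```text
top L 288 ((463.5447998046875, 288.5621643066406), (130.31201171875, 147.2313232421875), 84.46935272216797)
[[384. 231.]
 [531. 217.]
 [543. 346.]
 [397. 361.]]
top R 278 ((451.0570068359375, -277.2149963378906), (164.60401916503906, 140.95530700683594), 88.03841400146484)
[[ 378. -357.]
 [ 519. -362.]
 [ 524. -197.]
 [ 383. -193.]]
scene L 200 ((454.719482421875, 323.32598876953125), (193.37301635742188, 133.72714233398438), 84.28876495361328)
[[379. 234.]
 [512. 220.]
 [531. 413.]
 [398. 426.]]
scene R 324 ((442.3403015136719, -295.40234375), (129.20742797851562, 135.1407012939453), 88.13858032226562)
[[ 373. -358.]
 [ 508. -362.]
 [ 512. -233.]
 [ 377. -229.]]
```

View pics/c9.png

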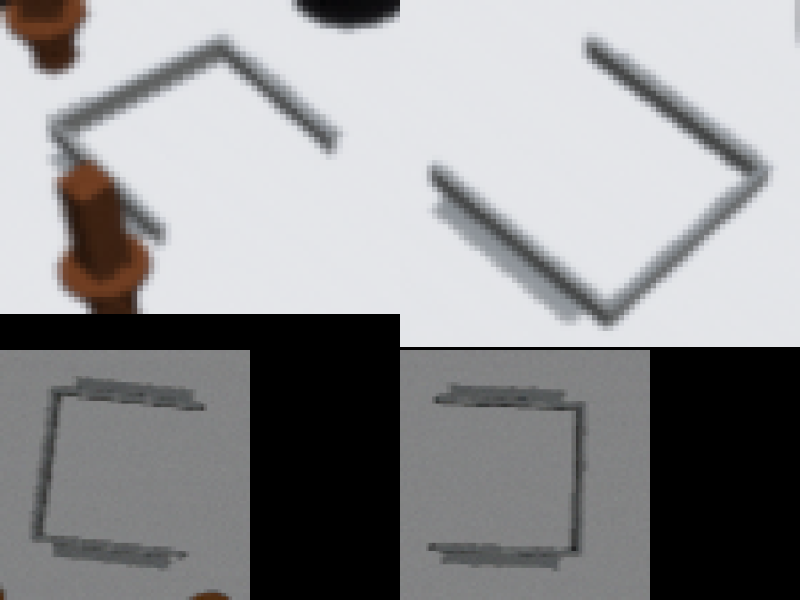

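Run:
```python
from h import *
D={("top","L"):(3.571,175,175,[(58,40),(203,57),(38,187),(185,204)]),("top","R"):(3.571,370,180,[(37,50),(180,55),(32,197),(177,200)]),
("scene","L"):(5.714,210,145,[(222,45),(333,142),(57,128),(162,238)]),("scene","R"):(5.333,330,230,[(192,45),(363,175),(35,172),(208,318)])}
for (n,s),(k,ox,oy,pts) in D.items():
    w=np.array([atz(n,ox+a/k,oy+b/k,.018)[:2] for a,b in pts])
    print(n,s,w.round(3).tolist(),"mean",w.mean(0).round(4), "yaw y-edge", [np.degrees(np.arctan2(*(w[i]-w[i+1])[::-1])).round(1) for i in(0,2)])
```

```text
top L [[0.522, 0.338], [0.51, 0.215], [0.398, 0.35], [0.386, 0.227]] mean [0.4541 0.2823] yaw y-edge [np.float64(84.2), np.float64(84.2)]
top R [[0.508, -0.236], [0.506, -0.359], [0.383, -0.232], [0.382, -0.356]] mean [ 0.445  -0.2955] yaw y-edge [np.float64(89.0), np.float64(89.6)]
scene L [[0.516, 0.333], [0.504, 0.209], [0.393, 0.344], [0.377, 0.217]] mean [0.4478 0.2756] yaw y-edge [np.float64(84.4), np.float64(82.8)]
scene R [[0.504, -0.24], [0.499, -0.363], [0.378, -0.236], [0.373, -0.361]] mean [ 0.4384 -0.3   ] yaw y-edge [np.float64(87.5), np.float64(87.4)]
```

Right collar: stopped at about 1.6 mm, so it is tight. The middle is worn. I'll go back to the middle and insert the gauge partway for dragging.

```bash
python3 -m inch '[0,0,1,0,0,0,2,0,0,0,1.2,0,-0.3,1.7,0,0,-0.3,2,0,0,-0.3,2,0,0,-0.3,2,0,0,-0.3,2,0,0,-0.3,2,0,0,0,0,0,0,0,0,0,0]'; python3 -m inch '[0,0,-1.5,0,0,0,-1.5,0,0,0,-1,0,0,0,-1,0,0,0,-1,0,0,0,-0.5,0,0,0,0,0]'
python3 - <<'E'
from h import *
for u,v in((233,251),(279,250),(165,245)): print(atz("top",u,v,.08).round(3),atz("top",u,v,.03).round(3))
E
```

```text
t: 18.18
tcp_pos: [0.6532, 0.0238, 0.1714]
tool_rot: [0.064, 0.998, -0.0, 0.0]
force: [0.1, 0.4, -2.1]
finger_gap: 0.299
t: 19.05
tcp_pos: [0.6527, 0.0241, 0.1059]
tool_rot: [0.064, 0.998, 0.0, -0.0]
force: [0.4, 0.5, -1.8]
finger_gap: 0.299
[0.333 0.196 0.08 ] [0.33  0.204 0.03 ]
[0.337 0.065 0.08 ] [0.335 0.068 0.03 ]
[0.347 0.388 0.08 ] [0.345 0.405 0.03 ]
```

```bash
python3 -m inch '[0,0,-0.4,0,-0.3,0,0,0,-0.7,0,0,0,-1.2,0,0,0,-1.6,0,0,0,-1.6,0,0,0,-1.6,0,0,0,-1.6,0,0,0,0,0,0,0]'
python3 - <<'E'
from h import *
b,_=shot("scene","6")
cv2.imwrite("pics/c10.png",cv2.resize(b[110:230,260:420],(800,600),interpolation=3)[:,:,::-1])
E
```

```text
t: 20.18
tcp_pos: [0.5642, 0.0244, 0.1024]
tool_rot: [0.064, 0.998, 0.0, -0.002]
force: [-0.8, -0.6, -2.3]
finger_gap: 0.299
```

View pics/c10.png

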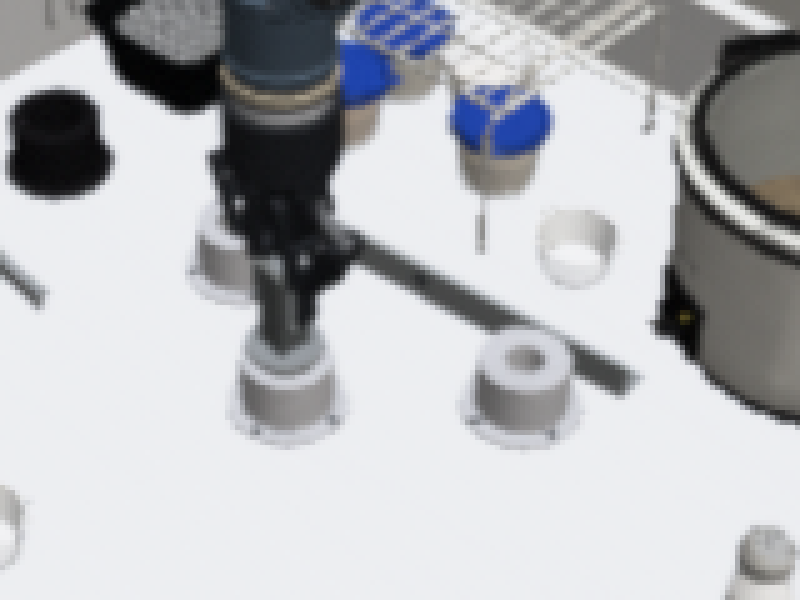

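The collar (285,390) drags upright with the gauge. Continuing.

```bash
python3 -m inch '[-0.6,0,0,0,-1.3,0,0,0,-1.6,0,0,0,-1.6,0,0,0,-1.6,0,0,0,-1.6,0,0,0,-1.6,-0.1,0,0,-1.3,-0.5,0,0,-0.6,-0.9,0,0,0,-1.4,0,0,0,-1.6,0,0,0,-1.6,0,0,0,-1.6,0,0,0,-1.6,0,0,0,-1.6,0,0,0,-1.6,0,0,0,-1.6,0,0,0,-1.6,0,0,0,-1,0,0,0,0,0,0]'
python3 - <<'E'
from h import *
b,_=shot("scene","7")
cv2.imwrite("pics/c11.png",cv2.resize(b[180:300,280:440],(800,600),interpolation=3)[:,:,::-1])
E
```

```text
t: 22.72
tcp_pos: [0.4495, -0.1442, 0.1024]
tool_rot: [0.065, 0.998, -0.001, 0.001]
force: [0.5, 0.5, -2.5]
finger_gap: 0.293
```

View pics/c11.png

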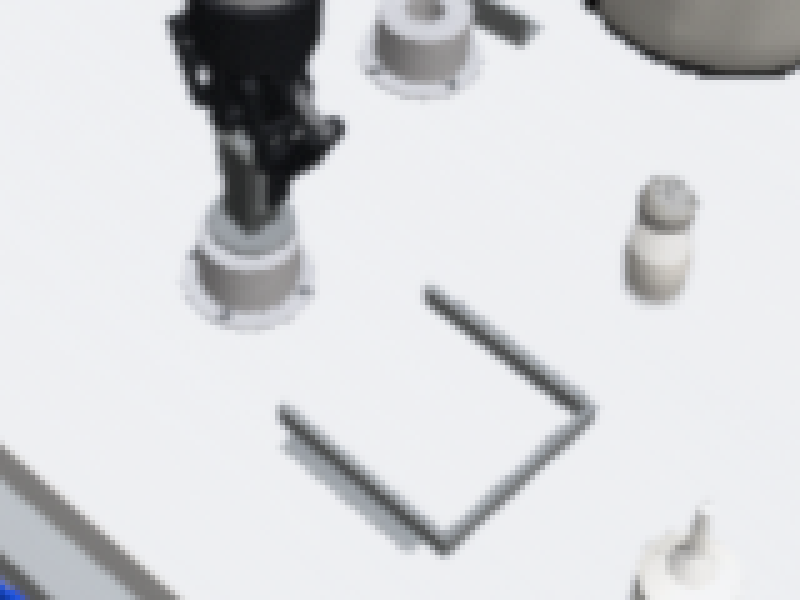

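```bash
python3 -m inch '[0,-0.8,0,0,0,-1.4,0,0,-0.1,-1.6,0,0,-0.1,-1.6,0,0,-0.1,-1.6,0,0,-0.1,-1.6,0,0,-0.1,-1.6,0,0,-0.1,-1.6,0,0,-0.1,-1.5,0,0,0,-1.2,0,0,0,-0.6,0,0,0,-0.3,0,0,0,0,0,0,0,0,0,0]'
python3 - <<'E'
from h import *
b,_=shot("scene","8")
cv2.imwrite("pics/c12.png",cv2.resize(b[190:310,290:450],(800,600),interpolation=3)[:,:,::-1])
E
```

```text
t: 24.52
tcp_pos: [0.4422, -0.297, 0.1024]
tool_rot: [0.064, 0.998, -0.0, 0.0]
force: [-0.2, 0.2, -1.7]
finger_gap: 0.298
```

View pics/c12.png

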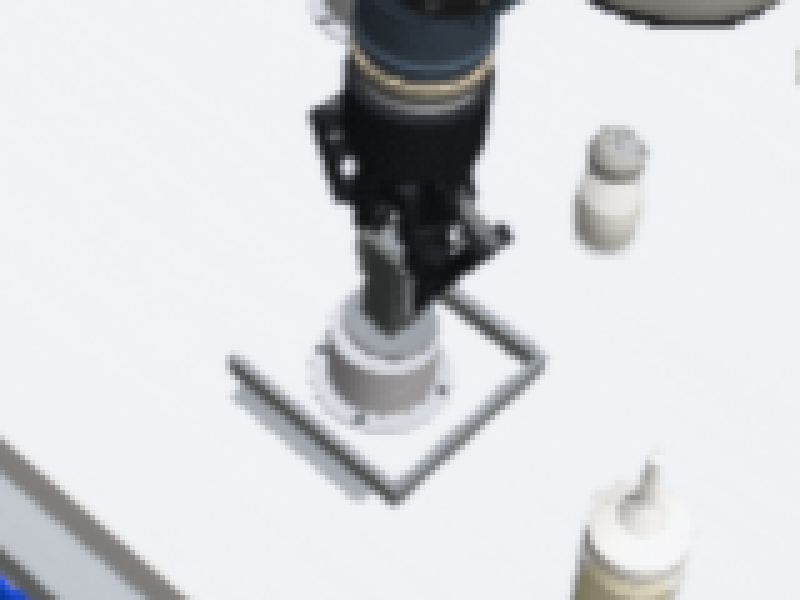

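```bash
python3 -m inch '[0,-0.3,0,0,0,-0.3,0,0,0,0,0,0,0,0.3,0,0,0,0,1,0,0,0,2,0,0,0,2.5,0,0,0,1.5,0,0,0,0,0]'; python3 -m inch '[0.5,1.2,0,0,1.3,3,0,0,1.6,3.6,0,0,1.6,3.6,0,0,1.6,3.6,0,0,1.6,3.6,0,0,1.6,3.6,0,0,1.6,3.6,0,0,1.6,3.6,0,0,1.6,3.6,0,0,1.6,3.6,0,0,1.6,3.6,0,0,1.3,2.6,0,0,0.5,1.4,0,0,0,0,0,0,0,0,0,0]'
python3 - <<'E'
from h import *
b,_=shot("scene","9")
a,_=shot("top","9")
cv2.imwrite("pics/c13.png",cv2.resize(b[100:310,190:440],(714,600),interpolation=3)[:,:,::-1])
cv2.imwrite("pics/c14.png",a[:,:,::-1])
print(manip.sense()['tcp_pos'])
print(fitc("scene",b,(.639,.147),[(.032,.045,None,None),(.0165,.045,None,None),(.042,.004,np.pi*.75,np.pi*1.75)]))
for n,im in(("scene",b),("top",a)):print("worn",fitc(n,im,(.442,-.298),[(.032,.045,None,None),(.0205,.045,None,None),(.042,.004,np.pi*.75,np.pi*1.75)]))
E
```

```text
t: 25.7
tcp_pos: [0.4426, -0.3006, 0.1737]
tool_rot: [0.064, 0.998, -0.001, 0.001]
force: [0.1, -0.4, -2.9]
finger_gap: 0.296
t: 27.7
tcp_pos: [0.6371, 0.1412, 0.1718]
tool_rot: [0.065, 0.998, -0.0, -0.001]
force: [0.4, -0.8, -2.0]
finger_gap: 0.301
[0.6374484  0.14083798 0.17216637]
(array([0.6391914 , 0.14688675]), np.float64(47.3604139380941))
worn (array([ 0.4392694 , -0.29956313]), np.float64(47.953666774439036))
worn (array([ 0.44095802, -0.28982029]), np.float64(39.69461318318221))
```

View pics/c13.png

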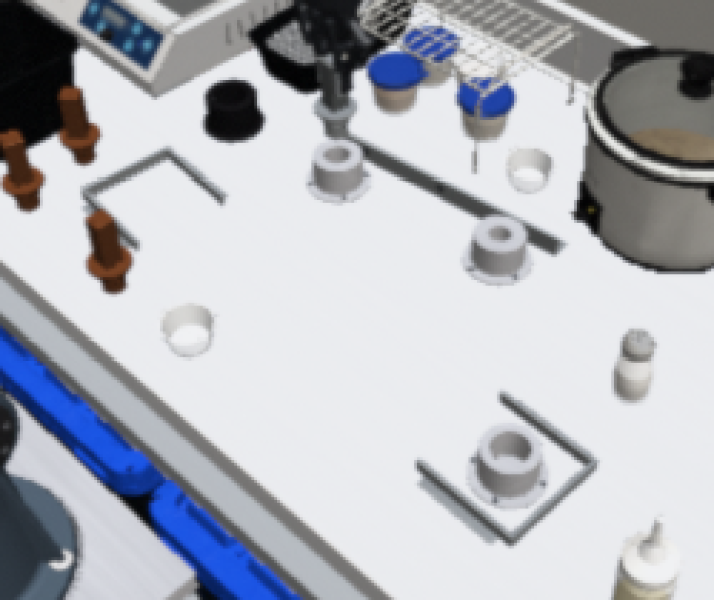

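View pics/c14.png

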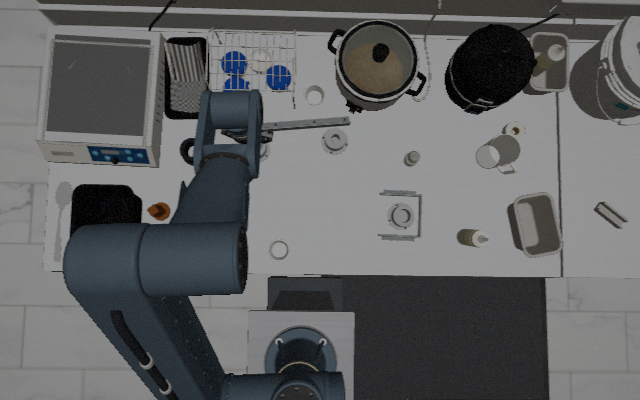

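```bash
python3 -m inch '[0.45,0.6,0,0,0,0,0,0,0,0,-1.5,0,0,0,-1,0,0,0,-0.5,0,0,0,-0.5,0,0,0,0,0]';python3 -m inch '[0,0,-0.5,0,0,0,-1,0,0,0,-0.6,0,0,0,0,0]'
```

```text
t: 28.68
tcp_pos: [0.6422, 0.148, 0.1368]
tool_rot: [0.064, 0.998, -0.0, -0.0]
force: [-0.6, 0.2, -3.0]
finger_gap: 0.297
t: 29.18
tcp_pos: [0.6418, 0.148, 0.1153]
tool_rot: [0.064, 0.998, -0.0, -0.001]
force: [0.1, -0.9, -2.7]
finger_gap: 0.297
```

```bash
python3 -m inch '[-0.3,0,-0.15,0,-0.8,0,0,0,-1.4,0,0,0,-1.6,0,0,0,-1.6,0,0,0,-1.6,0,0,0,-1.6,0,0,0,-1.6,0,0,0,-1.6,0,0,0,-1.6,0,0,0,-1.6,0,0,0,-1.6,0,0,0,-1.6,0,0,0,-1.4,0,0,0,-0.5,0,0,0,0,0,0,0]'
python3 - <<'E'
from h import *
b,_=shot("scene","10")
cv2.imwrite("pics/c15.png",cv2.resize(b[110:230,190:350],(800,600),interpolation=3)[:,:,::-1])
E
```

```text
t: 31.18
tcp_pos: [0.4375, 0.1481, 0.1149]
tool_rot: [0.064, 0.998, -0.0, -0.001]
force: [0.5, 0.2, -3.0]
finger_gap: 0.295
```

View pics/c15.png

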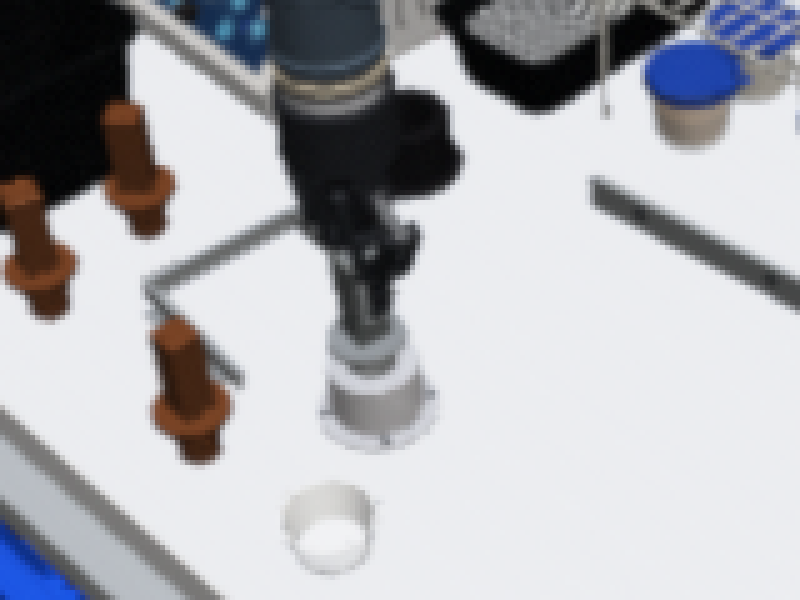

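```bash
python3 -m inch '[0.05,0.5,0,0,0.1,1.2,0,0,0.2,1.6,0,0,0.2,1.6,0,0,0.2,1.6,0,0,0.2,1.6,0,0,0.2,1.6,0,0,0.1,1.6,0,0,0.1,1.2,0,0,0.1,0.6,0,0,0,0.3,0,0,0,0,0,0,0,0,0,0]'
python3 - <<'E'
from h import *
b,_=shot("scene","11")
cv2.imwrite("pics/c16.png",cv2.resize(b[110:230,190:350],(800,600),interpolation=3)[:,:,::-1])
E
```

```text
t: 32.85
tcp_pos: [0.4533, 0.2821, 0.115]
tool_rot: [0.065, 0.998, 0.0, 0.0]
force: [-0.2, -0.4, -2.5]
finger_gap: 0.298
```

View pics/c16.png

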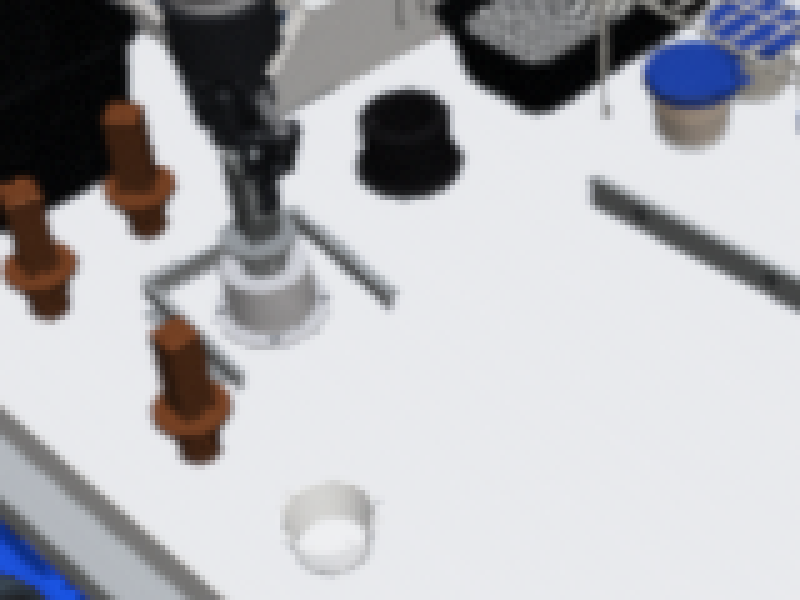

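```bash
python3 -m inch '[0,-0.1,0,0,0,0,1,0,0,0,2,0,0,0,2.5,0,0,0,2,0,0,0,0,0,1,0.3,0,0,2,0.6,0,0,2.4,0.7,0,0,2.4,0.7,0,0,2.4,0.7,0,0,2.4,0.7,0,0,2.4,0.7,0,0,1.6,0.6,0,0,1,0.3,0,0,0,0,0,0,0,0,0,0]'
python3 - <<'E'
from h import *
b,_=shot("scene","12")
a,_=shot("top","12")
A=cv2.resize(a[100:200,140:240],(400,400),interpolation=3);B=cv2.resize(b[90:190,210:310],(400,400),interpolation=3)
cv2.imwrite("pics/c17.png",np.hstack([A,B])[:,:,::-1])
p=manip.sense()['tcp_pos'];print(p);z=p[2]-.088
print("gauge",fitc("scene",b,p[:2],[(.027,z+.038,np.pi*.75,np.pi*1.75),(.027,z+.044,None,None),(.012,z,np.pi*.75,np.pi*1.75)]))
print("stand",fitc("scene",b,(.625,.333),[(.035,.050,None,None),(.022,.050,None,None)]), fitc("top",a,(.629,.334),[(.035,.050,None,None),(.022,.050,None,None)]))
print("good",fitc("scene",b,(.449,.279),[(.032,.045,None,None),(.0165,.045,None,None),(.042,.004,np.pi*.75,np.pi*1.75)]))
b2=np.load("pics/scene2.npy");z=.1886-.088
print("at pickup gauge",fitc("scene",b2,(.626,.333),[(.027,z+.038,np.pi*.75,np.pi*1.75),(.027,z+.044,None,None),(.012,z,np.pi*.75,np.pi*1.75)]))
E
```

```text
t: 35.02
tcp_pos: [0.628, 0.3338, 0.1892]
tool_rot: [0.064, 0.998, -0.0, -0.001]
force: [-0.7, 0.4, -1.8]
finger_gap: 0.296
[0.62815293 0.33390732 0.18969811]
gauge (array([0.62793049, 0.33332139]), np.float64(37.322052447230675))
stand (array([0.63082479, 0.33890893]), np.float64(28.04405292933896)) (array([0.61745752, 0.32074982]), np.float64(29.053279972802674))
good (array([0.44966151, 0.27950503]), np.float64(45.25593768487711))
at pickup gauge (array([0.62870506, 0.3327373 ]), np.float64(38.45463861055819))
```

View pics/c17.png

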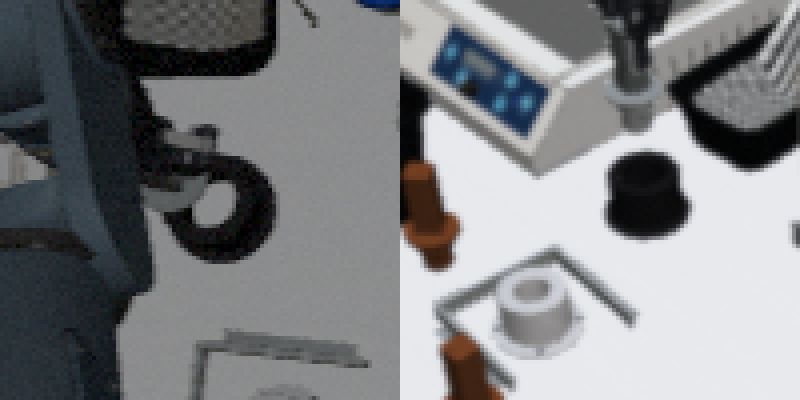

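The gauge is above the stand in the same pose it was picked up in, and the good collar sits inside the left bay. Lowering.

```bash
python3 -m inch '[0.05,0,-2,0,0,0,-2,0,0,0,-1,0,0,0,-0.5,0,0,0,0,0]';python3 -m inch '[0,0,-1,0,0,0,-1,0,0,0,-0.7,0,0,0,-0.4,0,0,0,0,0]'
```

```text
t: 35.75
tcp_pos: [0.6294, 0.334, 0.1343]
tool_rot: [0.064, 0.998, -0.0, -0.0]
force: [0.2, 0.3, -1.6]
finger_gap: 0.297
t: 36.38
tcp_pos: [0.6292, 0.334, 0.1033]
tool_rot: [0.064, 0.998, -0.0, -0.0]
force: [0.4, 0.6, -2.6]
finger_gap: 0.294
```

```bash
python3 -m inch '[0,0,-0.2,0,0,0,-0.1,0,0,0,0,0]'
```

```text
t: 36.75
tcp_pos: [0.6295, 0.334, 0.1009]
tool_rot: [0.064, 0.998, 0.0, 0.0]
force: [-0.1, 0.3, -2.8]
finger_gap: 0.298
```

```bash
python3 -m inch '[0,0,-0.1,0,0,0,0,0,0,0,0,0]'; python3 -m inch '[0,0,0,0,0,0,0,0,0,0,0,0,0,0,0,0,0,0,0,0,0,0,0,0]' 100; python3 -m inch '[0,0,1,0,0,0,2,0,0,0,3,0,0,0,3,0,0,0,3,0,0,0,0,0]'
```

```text
t: 37.12
tcp_pos: [0.6295, 0.334, 0.0999]
tool_rot: [0.064, 0.998, 0.0, 0.0]
force: [0.3, 0.1, -2.3]
finger_gap: 0.296
t: 37.88
tcp_pos: [0.6294, 0.334, 0.0998]
tool_rot: [0.064, 0.998, -0.0, -0.0]
force: [-0.3, -0.9, 0.2]
finger_gap: 1.0
t: 38.62
tcp_pos: [0.6316, 0.3349, 0.2251]
tool_rot: [0.064, 0.998, 0.002, 0.004]
force: [0.3, -0.6, 0.2]
finger_gap: 1.003
```

Retreating to clear the view, then a final check.

```bash
python3 -m inch '[-2,1,0,0,-3,2,0,0,-3.3,2,0,0,-3.3,2,0,0,-3.3,2,0,0,-3.3,2,0,0,-3.3,2,0,0,-3.3,2,0,0,-3.3,2,0,0,-3.3,2,0,0,-3.3,2,0,0,-3.3,2,0,0,0,0,0,0,0,0,0,0]'
python3 - <<'E'
from h import *
b,db=shot("scene","13");a,da=shot("top","13")
A=cv2.resize(a[110:250,170:440],(800,415),interpolation=3);cv2.imwrite("pics/c18.png",cv2.convertScaleAbs(A[:,:,::-1],alpha=1.6))
cv2.imwrite("pics/c19.png",cv2.resize(b[100:310,190:440],(714,600),interpolation=3)[:,:,::-1])
F=[(.032,.045,None,None),None,(.042,.004,np.pi*.75,np.pi*1.75)]
for n,im in(("scene",b),("top",a)):
    for nm,c,rb in(("good",(.451,.279),.0165),("worn",(.442,-.297),.0205),("tight",(.67,-.0925),.013)):
        F[1]=(rb,.045,None,None);print(n,nm,fitc(n,im,c,F))
for n,d in(("scene",db),("top",da)):
    Q=cloud(n,d)
    for nm,c,z in(("handle",(.627,.334),.112),("salt",(.608,-.322),.01),("bottle",(.38,-.49),.01)):
        m=(np.hypot(Q[...,0]-c[0],Q[...,1]-c[1])<.06)&(Q[...,2]>z)&(Q[...,2]<.23);q=Q[m];print(n,nm,len(q),q.mean(0).round(4))
E
```

```text
t: 40.38
tcp_pos: [0.2496, 0.5636, 0.2195]
tool_rot: [0.064, 0.998, -0.0, 0.0]
force: [0.6, -0.4, -0.3]
finger_gap: 1.001
scene good (array([0.44940271, 0.27942693]), np.float64(45.34221877243763))
scene worn (array([ 0.43923802, -0.29953437]), np.float64(49.29637186747949))
scene tight (array([ 0.66771785, -0.09324163]), np.float64(51.47650421790479))
top good (array([0.45341379, 0.28052213]), np.float64(33.25955833783994))
top worn (array([ 0.4411665 , -0.28974683]), np.float64(36.275359881445695))
top tight (array([ 0.67475507, -0.09411868]), np.float64(33.00596740310291))
scene handle 44 [0.6233 0.3323 0.1194]
scene salt 302 [ 0.6026 -0.3285  0.0552]
scene bottle 867 [ 0.3644 -0.4998  0.1026]
top handle 96 [0.6293 0.333  0.1228]
top salt 201 [ 0.6109 -0.3173  0.0673]
top bottle 496 [ 0.3809 -0.4823  0.1124]
```

View pics/c18.png

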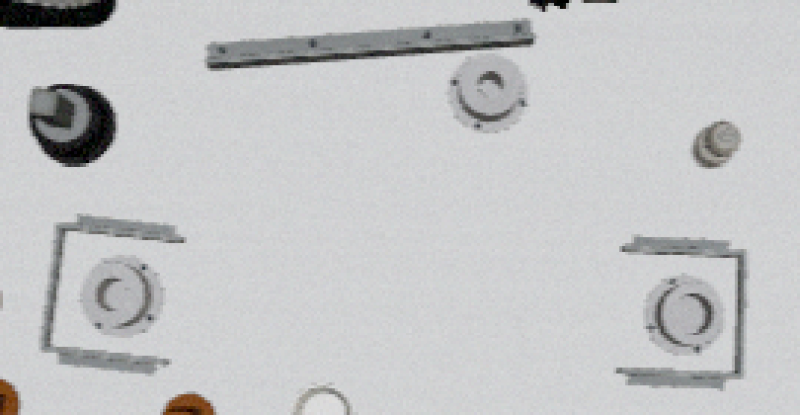

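View pics/c19.png

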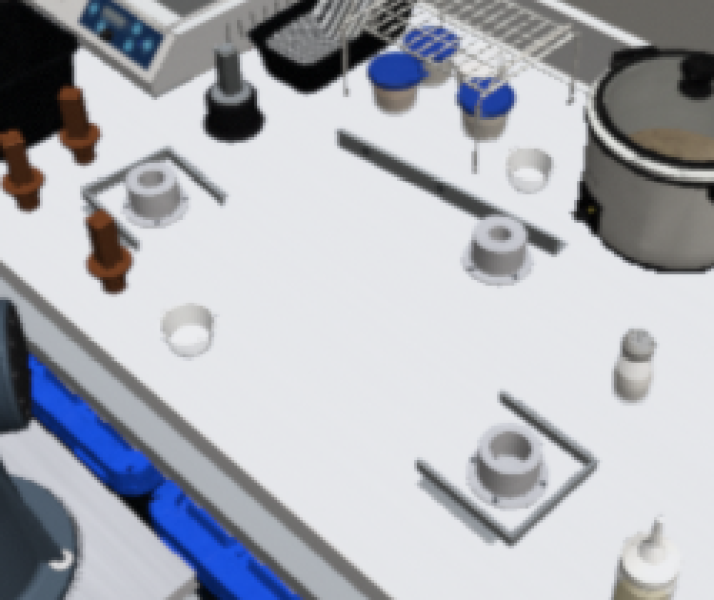

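```bash
python3 -m inch '[0,0,0,0,0,0,0,0]'; python3 -c "
from station import job
print(job.sign_off())"
```

```text
t: 40.72
tcp_pos: [0.2502, 0.5637, 0.2198]
tool_rot: [0.065, 0.998, -0.0, 0.0]
force: [0.3, 0.5, -0.7]
finger_gap: 0.995
the job is handed in; nothing more can be done
None
```

The job is handed in at about 40.7 s (limit 72 s); the system gave no verdict. I tried the gauge left, then middle, then right:
- **Left:** the nose stopped 22 mm down, so this is the good collar.
- **Middle:** the nose stopped 38 mm down, so this is the worn collar.
- **Right:** the nose stopped about 1.5 mm down, so this is the tight collar.

With the gauge in the bore I dragged the worn collar into the right bay and the good collar into the left bay, then hung the gauge back in its stand.

The last pictures show both collars well inside their bays and upright, and the tight one still at its place. The gauge is upright with the handle top at about 0.12 m, the same as before pickup. The salt shaker and squeeze bottle are where they were at the start, to within about 3 mm of measurement.

The two cameras disagreed by 2–10 mm, most on the worn collar's y; both readings are within tolerance. The stand-mouth fit with the arm in view was unreliable, so I returned the gauge using the pickup pose.

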